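# Fasten the medicine box with its snap hook

## Task

Fasten the white medicine box: fold its hasp down flat over the staple, then pick up the steel snap hook and push its gate against the staple's bar, gently, until the bar is inside the hook and the gate has snapped shut behind it. Draw the hook back from the box with a light tug of about 6 N held for a second, to feel that it holds, never straining the staple with more than 15 N, then let go so that it hangs on the staple. Leave the other things on the ledge where they are.

Things in the scene. Friction and masses are not known exactly. Their poses are not given: they have to be found in the camera images.
- clip_grip (a point): Centre of the straight shank of a steel snap hook (88 x 32 x 10 mm, about 80 g) lying flat on the ledge; this point is then 5 mm up. Grip the shank here across its 20 mm width (it is 38 mm long, flat-sided, 10 mm thick). x runs along the hook to its bend, y to the gate's side, z up. The shank ends at x = -19; a 32 mm wide shoulder spans x = +18 to +27 mm.
- clip_nose (a point): Free end of the hook's nose: x = +53, y = +12.5 mm from the shank's centre, same axes (rounded, 3.5 mm further towards the shank). The hook is 7 mm round bar: its back lies along y = -12.5 mm, then a half-circle bend of 12.5 mm mid-line radius about x = +53, y = 0, ending in this nose. Outer end of the bend: x = +69 mm.
- clip_seat (a point): Where the centre of the staple's bar lies when drawn into the hook's bend: x = +59, y = 0 mm from the shank's centre, same axes.
- clip_gate (a joint): The hook's sprung gate, a 5 mm bar from its hinge (x = +25, y = +12.5 mm from the shank's centre) to the nose. 0 = shut; it swings only inward, to 0.95 rad. It takes about 2 N near its tip to start and 5 N to open 0.75 rad. It snaps shut once a 6 mm bar inside the hook lies over 28 mm from its hinge, in the bend.
- staple_foot (a point): Point on the box front midway between the two legs of the staple, 100 mm above the ledge. x points straight into the box, y along its front, z up. The staple is a U of 6 mm steel bar in the upright plane through this point: level legs 15 mm above and below it (24 mm clear), joined by an upright outer bar whose centre line is 28 to 35 mm out from the front. How far is not measured and differs each time: look or feel.
- medbox: Fixed white steel medicine box, lid shut: 130 mm deep, 200 mm wide, 152 mm tall, carrying handle on top. Origin at the middle of its underside; x points from its front to its back, y along the front, z up. The front, 65 mm from the origin at -x, carries the staple and the hasp in its middle.
- hasp (a joint): The hasp's leaf: 0 = folded down flat on the box front over the staple; positive as its lower end swings out and up (1.57 = level). It starts at 1.0 to 1.6. Its hinge line is level along the front, 136 mm above the ledge, in the plane of the front. The hinge is stiff (0.05 N m) and stays where left; the leaf's slot clears the staple freely.
- hasp_end (a point): Middle of the free end of the hasp's leaf, on its outer face. The leaf is an aluminium plate 52 mm wide, 74 mm long from the hinge, 2.5 mm thick, with a slot 12 mm wide for the staple.
- tooth_cup: Bystander, loose: frosted glass toothbrush cup with two brushes, 72 mm wide, 98 mm tall (brushes to 190 mm); origin at the middle of its underside.
- file_case: Bystander, loose: flat aluminium nail file case, 135 x 24 x 11 mm, lying down; origin at the middle of its underside.
- comb: Bystander, loose: grey plastic comb, 150 x 34 x 5 mm, lying down; origin at the middle of its underside.
- pill_jar: Bystander, loose: closed white ceramic pill jar with a knobbed lid, 62 mm wide, 79 mm tall; origin at the middle of its underside.
- soap_dish: Bystander, loose: round white ceramic dish with a bar of soap, 116 mm wide, 40 mm tall; origin at the middle of its underside.
- lotion: Bystander, loose: white lotion bottle, 56 mm wide, 150 mm tall; origin at the middle of its underside.

How it is judged:
By the outcome, as a careful person would: the job done as asked, in the order asked, and still so for the second after the job is handed in, with the robot touching nothing.
It also fails if it takes over 70 s, if anything falls off the work surface, if the arm or the gripper's body presses on something with over 40 N, if the wrist force passes 120 N, or if a joint passes its speed limit or range.

## Robot

A 6-joint arm with a two-finger parallel gripper is mounted at the origin on the work surface. World frame = base frame: x ahead of the robot, y to its left, z up, the work surface at z = 0. Lengths are in mm, angles in degrees, forces in N, time in s.
With the tool pointing down it reaches from about 350 to 850 mm from the base axis. Payload 8.1 kg.
Tool frame: the origin (TCP) lies at the very end of the fingers, on their centre line; the grasp point (between the pads) lies 19 mm behind it; z points along the fingers, y is the line along which they close (so a half turn about z gives the same grasp; the last joint's range is limited). The gripper opens to 85 mm and grips with 20 to 120 N. Pads are 22 mm wide; open, the fingers measure 114 mm over their backs; the gripper's body (76 mm by 85 mm) begins 54 mm behind the grasp point. The pads swing forward as they close: fully open they stand 13 mm farther back than shut.
Start: joints at [-74.794, 7.471, 85.268, -0, 87.261, -4.893], TCP at [206.21, -563.456, 231.292] pointing down, gripper open.
Joint ranges: [-169.43, 169.43], [-51.17, 129.36], [1.28, 143.12], [-76.62, 256.62], [0, 156.53], [-152.29, 152.29]. Speed limits (degrees/s): [136.94, 136.94, 159.86, 180, 180, 180].

## Interface

Orientations are given as [roll, pitch, yaw] about the fixed x, y, z axes, in that order (R = Rz(yaw) Ry(pitch) Rx(roll)).
In Python, from bench import * gives the robot as it stands.
- The arm moves only by the tool play_rows, never from a script. Its argument "increments" is a list of rows, each a list of 3 entries, a list of its own where there are three numbers: the gripper's target within -1 to 1 (fully open at 1, half-way at 0, shut at -1), then the shift along the tool's x, y, z in mm, then the turn about the tool's z in rad. A call has 1 to 12 rows; each row shifts and turns the commanded pose from where the row before left it, along the tool's axes as they then stand; what a row does not reach is not made up. A row lasts 1/12 s, in which the tool goes at most 41.7 mm and 7.16 degrees, less where a joint would pass 70% of its speed; a pose out of reach is approached as far as the arm can. A call is refused whole if a number of a shift passes 41.7 or a number of a turn 0.125, either way. A call with a gripper value outside its range is refused whole. The fingers move at their own pace and stop on an object; "force" is the grip in N (left out, the last holds). Time passes only in rows, so rows that do not move let the fingers close. It gives the time, the measured TCP pose, the force, the opening and the grip force at its end, in the units of the state.
- sense(): the state, without advancing time (a new reading comes with each control period).
- snapshot(name): name is "scene" or "top" or "wrist"; returns a dict with "color" (384x512x3 uint8, red, green, blue), "intrinsics" (3x3 intrinsics, pixels), "world_from_camera" (4x4, takes a point from camera to world coordinates). Camera axes: x right, y down, z forward; pixel columns grow to the right and rows downward; lengths in mm; the calibration is good to about 2 mm. The wrist camera is an equidistant fisheye: a pixel r from the principal point sees the ray r / f radians off the axis. A picture is of the moment at which its call begins. There is no depth.
- hand_in(): hands the job in; it is judged then, once.
Trained networks look in a picture, given as the dict that the camera call returned (one of the last four; its "shot" number tells which), for a name from the list of things; names that differ only in an ending like _2 or _b are one class to them, and where a whole thing is asked for, a point or a joint stands for the part that bears it (a point fixed in the world has none). Each returns a list of dicts, best first, with "p" (0 to 1); they miss things now and then, are a little off and sometimes report something else, mostly with a low value. They report only what shows in the picture. A call takes as long as a camera call.
- find_in(query, picture): "xyz" ([x, y, z] in mm, in the coordinates of the camera as it stood for that picture, good to about 4 mm: the middle of the surface that is visible of it).
- regions_of(query, picture): "mask" (384x512 bool, what is visible of it).
- pinpoint(query, picture): "xyz" ([x, y, z] in mm, in the coordinates of the camera as it stood for that picture, good to about 4 mm: a listed point, or the origin of a listed thing).
The state is a dict: "time": time; "joint_pos": joint angles; "qd": joint speeds; "joint_efforts": joint torques, N m; "tool_pos": TCP position; "tcp_rot": TCP orientation; "ft_force": force on the tool from outside, world axes, zero at the start; "wrist_torque": the same for the moment, N m; "finger_gap": finger opening in mm; "grip_force": force on a finger pad.
Only numpy, scipy, OpenCV 4.12 (cv2) and the standard library are available. Lean on these libraries where they do the work, as an engineer would, in place of code of your own. Each camera call takes 0.05 s, during which the arm holds its last target. There are 200 camera calls.

## Working session

There is one attempt and no reset: what is moved stays moved. The work goes in short steps, Python scripts to look and compute and a tool call to move; the robot and the scene stay as the last step left them, time stands still between calls to the robot, and variables do not carry over. Pictures are saved under pics/ and viewed, at most 10 in all, crops included, and the job is handed in when it is done.

Besides the shell and the picture viewer there is one more tool, called after "Call:" as name(argument=value, ...) on one line, values as JSON. play_rows: Moves the arm, as the interface text tells. Its arguments: {"type":"object","properties":{"increments":{"type":"array","items":{"type":"array"}},"force":{"type":"number"}},"required":["increments"]}

```bash
ls; mkdir -p pics
cat > h.py <<'E'
from bench import *
import numpy as np, cv2
np.set_printoptions(precision=1,suppress=True)
def W(pic,xyz):
    return (np.array(pic["world_from_camera"])@np.r_[xyz,1])[:3]
def save(pic,n,crop=None,s=1):
    im=pic["color"][:,:,::-1]
    if crop: im=im[crop[1]:crop[3],crop[0]:crop[2]]
    cv2.imwrite("pics/"+n,cv2.resize(im,None,fx=s,fy=s,interpolation=cv2.INTER_CUBIC))
E
python3 - <<'E'
from h import *
s=snapshot("scene");t=snapshot("top")
im=np.vstack([s["color"],t["color"]])
save(s,"s0.png",s=1.5);save(t,"t0.png",s=1.5)
for p,n in((s,"scene"),(t,"top")):
  print(n,p["intrinsics"],p["world_from_camera"])
  for q in ["clip_grip","clip_nose","clip_seat","staple_foot","medbox","hasp_end","tooth_cup","file_case","comb","pill_jar","soap_dish","lotion"]:
    print(q,[(W(p,d["xyz"]),round(d["p"],2)) for d in pinpoint(q,p)[:2]])
print(sense())
E
```

```text
pics
scene [[416.3   0.  262.9]
 [  0.  416.3 188.8]
 [  0.    0.    1. ]] [[   0.3    0.8   -0.5 1222.2]
 [   0.9   -0.3    0.2 -190.6]
 [  -0.    -0.5   -0.9 1206.7]
 [   0.     0.     0.     1. ]]
clip_grip [(array([ 515.1, -196. ,    5.7]), 0.45)]
clip_nose [(array([ 526.4, -139.7,    2.1]), 0.44)]
clip_seat [(array([ 535.4, -142.3,    6.2]), 0.5)]
staple_foot [(array([637.1,  73.5, 100.7]), 0.38)]
medbox [(array([613.7, 135.4,  -0.3]), 0.84)]
hasp_end [(array([664.2,   2.8, 128.3]), 0.66), (array([565.5, 379.4,  -1.5]), 0.51)]
tooth_cup [(array([ 754.9, -166.5,   -2.4]), 0.74)]
file_case [(array([ 488.8, -403.9,   -0.2]), 0.81)]
comb [(array([ 707. , -326.7,   -0.7]), 0.69)]
pill_jar [(array([727.9, -22.2,   7.2]), 0.8)]
soap_dish [(array([436.5, 367.2,   0.7]), 0.53)]
lotion [(array([566.8, 377.8,  -0.7]), 0.77), (array([ 753.5, -166.5,   -3.5]), 0.54)]
top [[369.4   0.  251.5]
 [  0.  369.4 194.7]
 [  0.    0.    1. ]] [[   0.    -1.     0.2  435.7]
 [  -1.    -0.     0.   -14.1]
 [   0.    -0.2   -1.  1004. ]
 [   0.     0.     0.     1. ]]
clip_grip [(array([ 512.7, -192.3, 
[... 317 characters left out ...]
.95)]
file_case [(array([ 486.5, -402.8,    1.9]), 0.97)]
comb [(array([ 704.8, -327.4,    4.1]), 0.69)]
pill_jar [(array([727. , -18.4,   3.6]), 0.66)]
soap_dish [(array([437.6, 367.5,   6. ]), 0.7), (array([726.2, -17.4,   3.1]), 0.47)]
lotion [(array([564.6, 379.8,   3.1]), 0.81)]
{'time': 1.3, 'joint_pos': array([-74.8,   7.5,  85.3,  -0. ,  87.3,  -4.9]), 'qd': array([ 0.1, -0.1,  0.1,  0.1, -0.1,  0. ]), 'joint_efforts': array([ -0. , -56.9, -50.1,  -0. ,   0. ,  -0. ]), 'tool_pos': array([ 206.2, -563.5,  231.3]), 'tcp_rot': array([180. ,   0. ,  20.1]), 'ft_force': array([-0.2,  0.1,  0.9]), 'wrist_torque': array([ 0. , -0.1,  0. ]), 'grip_force': 0.0, 'finger_gap': 85.5121638240888}
```

View pics/s0.png

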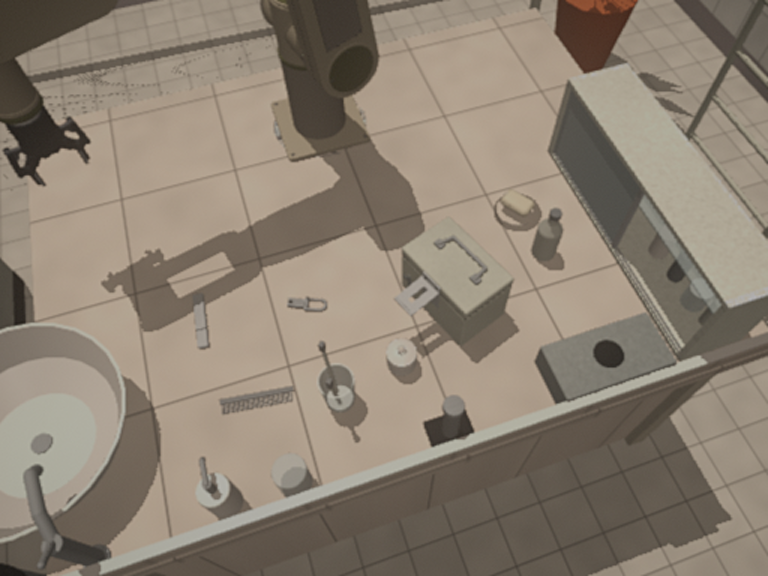

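View pics/t0.png

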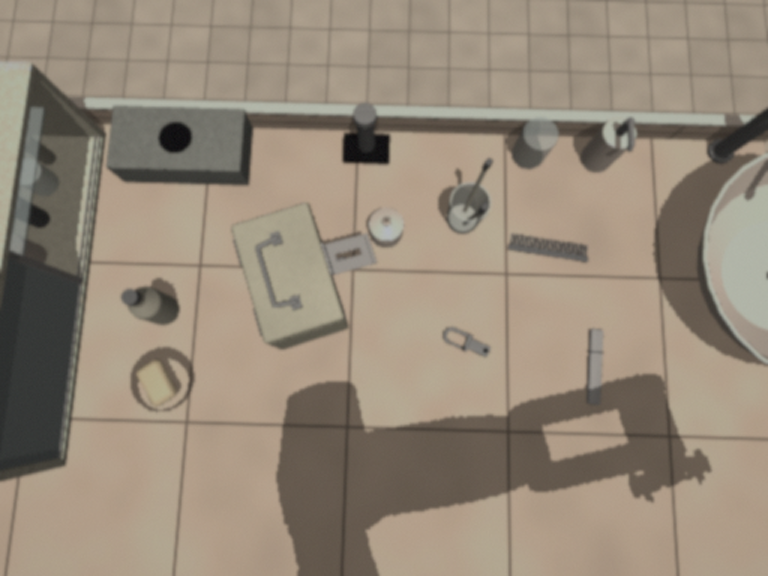

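The scene view (768x576) shows the box at about (455,285), with its hasp standing level at (415,295). The hook lies at (307,303), and the jar, cup and comb are in front of it. In the top view the box's lid corners are at about (233,228), (308,205), (345,322) and (268,340), and the hook is at (466,342) with its bend to the left.

```bash
cat >> h.py <<'E'
def ray(pic,u,v,z):
    T=np.array(pic["world_from_camera"]);K=np.array(pic["intrinsics"])
    d=T[:3,:3]@(np.linalg.inv(K)@[u,v,1]);o=T[:3,3]
    return o+d*(z-o[2])/d[2]
E
python3 - <<'E'
from h import *
t=snapshot("top")
for r in regions_of("medbox",t)[:1]:
    m=r["mask"].astype(np.uint8)
    c=max(cv2.findContours(m,0,2)[0],key=cv2.contourArea)
    print(r["p"],cv2.approxPolyDP(c,4,True)[:,0].tolist())
P=[ray(t,u/1.5,v/1.5,152) for u,v in((233,228),(308,205),(345,322),(268,340))]
print(np.array(P)); 
for a,b in((0,1),(3,2),(1,2),(0,3)):
    d=P[b]-P[a];print(a,b,np.linalg.norm(d),np.degrees(np.arctan2(d[1],d[0])))
print(np.mean(P,axis=0))
save(t,"t1.png",crop=(140,120,340,270),s=4)
E
```

```text
0.96 [[203, 136], [155, 150], [173, 221], [187, 232], [229, 219], [222, 184], [250, 173], [244, 156], [216, 162]]
[[682.1 221.9 152. ]
 [723.8 104.4 152. ]
 [536.7  37.8 152. ]
 [505.5 155.1 152. ]]
0 1 124.67612290618767 -70.48585517531365
3 2 121.35221610942071 -75.1069384162217
1 2 198.58976723247204 -160.39687313441303
0 3 188.85563568341277 -159.26409522996673
[612.  129.8 152. ]
```

View pics/t1.png

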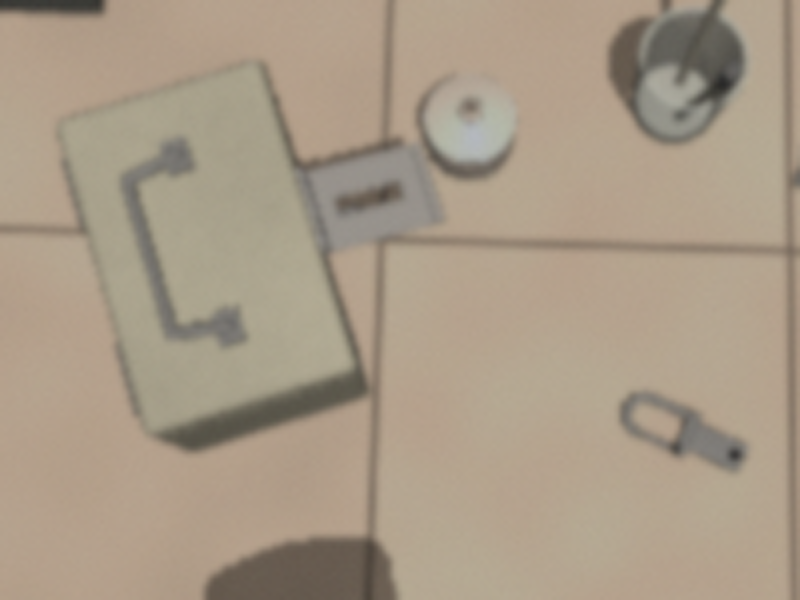

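Call:
play_rows(increments=[[-1, [33, -22, 0], 0], [-1, [33, -22, 0], 0], [-1, [33, -22, 0], 0], [-1, [33, -22, 0], 0], [-1, [33, -22, 0], 0], [-1, [33, -22, 0], 0], [-1, [33, -22, 0], 0], [-1, [33, -22, 0], 0], [-1, [33, -22, 0], 0], [-1, [33, -22, 0], 0], [-1, [33, -22, 0], 0], [-1, [33, -22, 0], 0]])

```text
time: 2.4
tool_pos: [488.2, -177.6, 231.6]
tcp_rot: [180.0, -0.0, 20.1]
ft_force: [0.8, -0.8, -0.0]
finger_gap: 0.0
grip_force: 0.0
```

Call:
play_rows(increments=[[-1, [33, -22, 0], 0], [-1, [33, -22, 0], 0], [-1, [33, -22, 0], 0], [-1, [33, -22, 0], 0], [-1, [33, -22, 0], 0], [-1, [20, -22, 0], 0], [-1, [0, 0, 0], -0.12], [-1, [0, 0, 0], -0.12], [-1, [0, 0, 0], -0.12], [-1, [0, 0, 0], -0.12], [-1, [0, 0, 0], -0.12], [-1, [0, 0, 0], -0.12]])

```text
time: 3.4
tool_pos: [615.7, 8.2, 231.2]
tcp_rot: [-180.0, 0.0, 61.7]
ft_force: [0.4, 0.0, 0.8]
finger_gap: 0.1
grip_force: 0.0
```

Call:
play_rows(increments=[[-1, [0, 0, 0], -0.12], [-1, [0, 0, 0], -0.12], [-1, [0, 0, 0], -0.12], [-1, [0, 0, 0], -0.12], [-1, [0, 0, 0], -0.12], [-1, [0, 0, 0], -0.12], [-1, [0, 0, 0], -0.12], [-1, [0, 0, 0], 0]])

```text
time: 4.07
tool_pos: [615.7, 8.1, 231.3]
tcp_rot: [-180.0, 0.0, 109.8]
ft_force: [0.1, 0.2, 0.1]
finger_gap: -0.2
grip_force: 0.0
```

Run:
```python
from h import *
s=sense();print(s["tool_pos"],s["tcp_rot"],s["joint_pos"],s["time"])
w=snapshot("wrist");save(w,"w1.png",s=1.5);print(w["intrinsics"],w["world_from_camera"])
for q in ["staple_foot","medbox","hasp_end","clip_grip","clip_seat","clip_nose"]:
    print(q,[(W(w,d["xyz"]),round(d["p"],2)) for d in pinpoint(q,w)[:2]])
```

```text
[615.7   8.1 231.3] [-180.     0.   109.8] [ -4.    9.9  82.6  -0.   87.5 -23.8] 4.0667
[[297.3   0.  258.8]
 [  0.  297.3 196.1]
 [  0.    0.    1. ]] [[  0.9   0.3   0.1 591. ]
 [  0.3  -0.9  -0.3  79.9]
 [ -0.    0.3  -1.  373.7]
 [  0.    0.    0.    1. ]]
staple_foot []
medbox [(array([613. , 135.9,  -3.1]), 0.75)]
hasp_end [(array([662.9,   1.2, 124.1]), 0.84), (array([ 513.7, -192.8,    4.8]), 0.17)]
clip_grip [(array([ 512.7, -193.1,    7. ]), 0.59)]
clip_seat []
clip_nose [(array([ 525.2, -138.8,    1.5]), 0.98)]
```

View pics/w1.png

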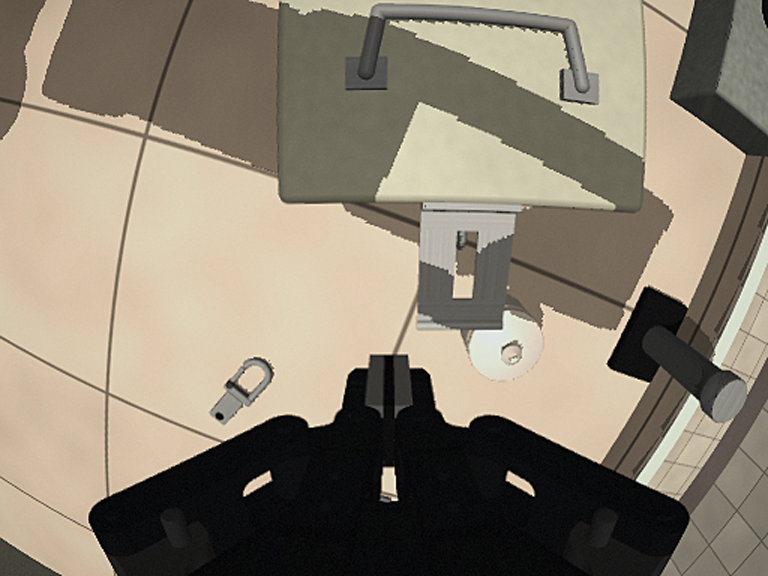

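The wrist view (768x576) shows the box's front edge running from (283,200) to (645,211). The hasp leaf is level, with its hinge at (421–523,205) and its end at (417–502,328). The staple shows in the slot at (461,240), the hook is at (240,390) and the jar at (510,350).

```bash
cat >> h.py <<'E'
def fray(pic,u,v,z):
    T=np.array(pic["world_from_camera"]);K=np.array(pic["intrinsics"])
    a=np.array([u-K[0,2],v-K[1,2]]);r=np.hypot(*a);th=r/K[0,0]
    d=T[:3,:3]@np.r_[np.sin(th)*a/r,np.cos(th)];o=T[:3,3]
    return o+d*(z-o[2])/d[2]
E
python3 - <<'E'
from h import *
w=snapshot("wrist")
for n,u,v,z in(("cornL",283,203,149),("cornR",643,212,149),("hinL",421,207,136),("hinR",523,207,136),("endL",417,327,128),("endR",502,328,128),("stap",461,240,118),("jar",511,352,79),
 ("hookend",215,418,6),("bend",266,362,7),("hsh1",226,387,10),("hsh2",244,402,10)):
    print(n,fray(w,u/1.5,v/1.5,z))
L,R=fray(w,283/1.5,203/1.5,149),fray(w,643/1.5,212/1.5,149);d=R-L
print(np.linalg.norm(d),np.degrees(np.arctan2(d[1],d[0])),(L+R)/2)
g=snapshot("top")
for q in("clip_grip","clip_seat"): print(q,[(W(g,d["xyz"]),round(d["p"],2)) for d in pinpoint(q,g)[:1]])
E
```

```text
cornL [547.5  43.  149. ]
cornR [734.1 108.3 149. ]
hinL [616.2  62.7 136. ]
hinR [669.   82.7 136. ]
endL [639.5  -4.8 128. ]
endR [688.7  11.3 128. ]
stap [646.9  51.3 118. ]
jar [722.8 -17.7  79. ]
hookend [ 505.  -211.8    6. ]
bend [ 543.2 -126.9    7. ]
hsh1 [ 511.1 -167.1   10. ]
hsh2 [ 532.  -176.8   10. ]
197.69296913288915 19.27976364231999 [640.8  75.7 149. ]
clip_grip [(array([ 510.2, -190.2,    3.9]), 0.75)]
clip_seat [(array([ 535.1, -135.1,    3.7]), 0.61)]
```

Call:
play_rows(increments=[[-1, [4, 21, 0], 0], [-1, [0, 0, 30], 0], [-1, [0, 0, 30], 0], [-1, [0, 0, 20], 0], [-1, [0, 0, 10], 0], [-1, [0, 0, 10], 0], [-1, [0, 0, 10], 0], [-1, [0, 0, 9], 0], [-1, [0, 0, 0], 0]])

```text
time: 5.37
tool_pos: [633.8, 18.8, 111.1]
tcp_rot: [-179.9, -0.0, 109.5]
ft_force: [-0.3, 0.3, -0.2]
finger_gap: -0.1
grip_force: 0.0
```

Call:
play_rows(increments=[[-1, [8, 0, 0], 0], [-1, [8, 0, 0], 0], [-1, [7, 0, 0], 0], [-1, [4, 0, 0], 0], [-1, [2, 0, 0], 0], [-1, [1, 0, 0], 0], [-1, [0, 0, 0], 0]])

```text
time: 5.95
tool_pos: [624.3, 47.6, 112.5]
tcp_rot: [180.0, -0.0, 109.5]
ft_force: [1.2, -1.3, 0.3]
finger_gap: 0.1
grip_force: 0.2
```

Call:
play_rows(increments=[[-1, [1.5, 0, 0], 0], [-1, [1.5, 0, 0], 0], [-1, [0, 0, 0], 0]])

```text
time: 6.2
tool_pos: [623.1, 50.0, 112.2]
tcp_rot: [-180.0, -0.0, 109.5]
ft_force: [1.8, -1.8, -0.7]
finger_gap: -0.0
grip_force: 0.9
```

Call:
play_rows(increments=[[-1, [1, 0, 0], 0], [-1, [1, 0, 0], 0], [-1, [0, 0, 0], 0]])

```text
time: 6.45
tool_pos: [622.3, 51.9, 112.1]
tcp_rot: [-180.0, -0.0, 109.5]
ft_force: [1.4, -2.2, -1.4]
finger_gap: -0.1
grip_force: 1.1
```

Call:
play_rows(increments=[[-1, [0.7, 0, 0], 0], [-1, [0.5, 0, 0], 0], [-1, [0, 0, 0], 0]])

```text
time: 6.7
tool_pos: [622.0, 52.8, 112.1]
tcp_rot: [-180.0, 0.0, 109.5]
ft_force: [0.9, -3.7, -2.5]
finger_gap: -0.1
grip_force: 1.8
```

Call:
play_rows(increments=[[-1, [0.7, 0, 0], 0], [-1, [0.5, 0, 0], 0], [-1, [0, 0, 0], 0]])

```text
time: 6.95
tool_pos: [622.0, 52.8, 112.1]
tcp_rot: [-180.0, 0.1, 109.4]
ft_force: [3.2, -8.2, -4.5]
finger_gap: -0.2
grip_force: 4.4
```

Call:
play_rows(increments=[[-1, [0.5, 0, 0], 0], [-1, [0.5, 0, 0], 0], [-1, [0, 0, 0], 0]])

```text
time: 7.2
tool_pos: [621.9, 52.8, 112.1]
tcp_rot: [-180.0, 0.2, 109.4]
ft_force: [5.9, -11.6, -5.2]
finger_gap: 0.4
grip_force: 6.5
```

Call:
play_rows(increments=[[-1, [-5, 0, 0], 0], [-1, [-15, 0, 0], 0], [-1, [-25, 0, 0], 0], [-1, [-30, 0, 0], 0], [-1, [-10, 0, -20], 0], [-1, [0, 0, -35], 0], [-1, [0, 0, -35], 0], [-1, [0, 0, 0], 0]])

```text
time: 7.87
tool_pos: [653.9, -26.3, 211.8]
tcp_rot: [179.3, 0.3, 109.4]
ft_force: [0.7, 0.4, 2.6]
finger_gap: 0.1
grip_force: 0.0
```

Run:
```python
from h import *
s=sense();print(s["tool_pos"],s["tcp_rot"],s["time"])
w=snapshot("wrist");save(w,"w2.png",crop=(140,100,400,295),s=3)
for q in ["staple_foot","hasp_end","clip_grip","clip_nose","clip_seat"]:
    print(q,[(W(w,d["xyz"]),round(d["p"],2)) for d in pinpoint(q,w)[:2]])
```

```text
[653.9 -26.3 211.8] [179.3   0.3 109.4] 7.8667
staple_foot [(array([640.3,  77.9, 101.6]), 0.59)]
hasp_end [(array([638.3,  65.9,  59.6]), 0.66), (array([ 524.3, -136.9,    7.2]), 0.29)]
clip_grip [(array([ 512. , -192.3,    4.9]), 0.83)]
clip_nose [(array([ 520. , -139.4,    5.9]), 0.93)]
clip_seat [(array([ 537.6, -138.3,    7.2]), 0.7)]
```

View pics/w2.png

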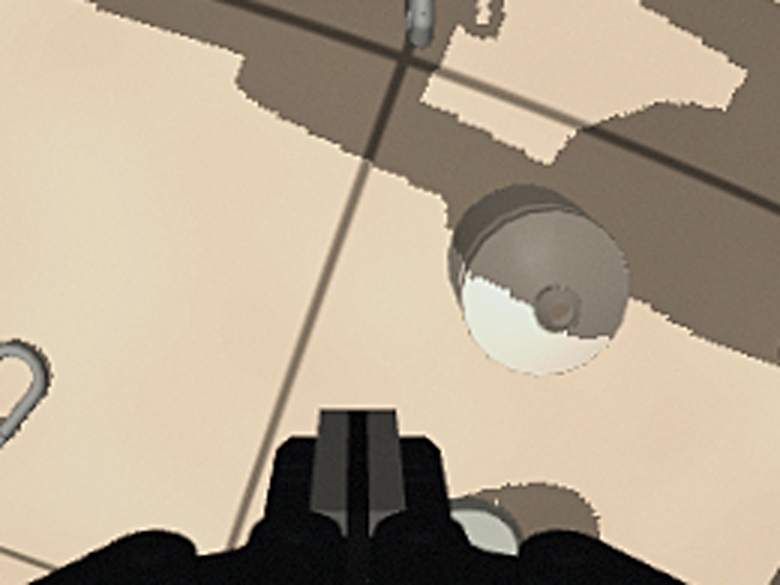

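The crop shows the staple's outer end at about (421,46), which is full-picture (280,115). The leaf is no longer sticking out, the jar is untouched, and the hook's bend is at the left edge. I'm going to the hook now.

Call:
play_rows(increments=[[0, [-18.3, -31.4, 0], 0], [0, [-18.3, -31.4, 0], 0], [0, [-18.3, -31.4, 0], 0], [0, [-18.3, -31.4, 0], 0], [0, [-18.3, -31.4, 0], 0], [0, [-18.3, -31.4, 0], 0], [0, [0, 0, 15], 0.123], [0, [0, 0, 15], 0.123], [0, [0, 0, 15], 0.123], [0, [0, 0, 15], 0.123], [0, [0, 0, 15], 0.123], [0, [0, 0, 15], 0.123]])

```text
time: 9.17
tool_pos: [507.8, -190.9, 110.2]
tcp_rot: [-179.9, -0.0, 66.9]
ft_force: [-0.3, 0.2, 0.3]
finger_gap: 42.8
grip_force: 0.0
```

Call:
play_rows(increments=[[0, [0, 0, 0], 0]])

```text
time: 9.25
tool_pos: [505.7, -189.9, 107.4]
tcp_rot: [-179.6, -0.0, 66.9]
ft_force: [-0.8, 0.2, -1.9]
finger_gap: 42.6
grip_force: 0.0
```

Run:
```python
from h import *
s=sense();print(s["tool_pos"],s["tcp_rot"],s["time"],s["finger_gap"])
w=snapshot("wrist");save(w,"w3.png",s=1.5)
for q in ["clip_grip","clip_nose","clip_seat"]:
    print(q,[(W(w,d["xyz"]),round(d["p"],2)) for d in pinpoint(q,w)[:2]])
r=regions_of("clip_grip",w)
if r:
    v,u=np.nonzero(r[0]["mask"]);P=np.array([fray(w,a,b,5)[:2] for a,b in zip(u,v)])
    c=P.mean(0);e=np.linalg.svd(P-c,full_matrices=False)[2][0]
    e=e*np.sign(e[1]);q=(P-c)@e
    print(r[0]["p"],c,e,np.degrees(np.arctan2(e[1],e[0])),q.min(),q.max())
    nn=np.array([-e[1],e[0]])
    for lo in range(-50,60,6):
        k=(P-c)[(q>lo)&(q<lo+6)]@nn
        if len(k):print(lo+3,k.min(),k.max())
```

```text
[ 505.7 -189.9  107.4] [-179.6   -0.    66.9] 9.25 42.590072511071774
clip_grip []
clip_nose [(array([ 525.9, -140. ,    3.9]), 0.84), (array([ 759.2, -162.3,    1.7]), 0.42)]
clip_seat [(array([ 538.6, -142. ,    5.9]), 0.75)]
0.63 [ 524.9 -172.6] [0.4 0.9] 65.96051874978131 -43.618346243859044 46.77944594287028
-41 -10.510985931881576 9.854301832946984
-35 -10.350721906326001 10.805314178411775
-29 -10.080183296499934 10.053352009224598
-23 -9.857952788866529 10.157617118052087
-17 -9.60945214100814 10.260046848488935
-11 -9.405303881250926 10.36079052637725
-5 -15.82512359031443 16.362302564796863
1 -16.530329984623332 16.417374814145454
7 -16.351635581300286 15.657865944920367
13 -16.112299201722692 15.728725288568402
19 -15.04733832391543 15.800556086294378
25 -14.835933022657839 15.87342704122032
31 -15.382332988067056 16.75714183328254
37 -14.420061686479109 15.979473689718903
43 -11.773301638190745 11.976494604617837
49 -2.6188421128406665 3.1027385067372135
```

View pics/w3.png

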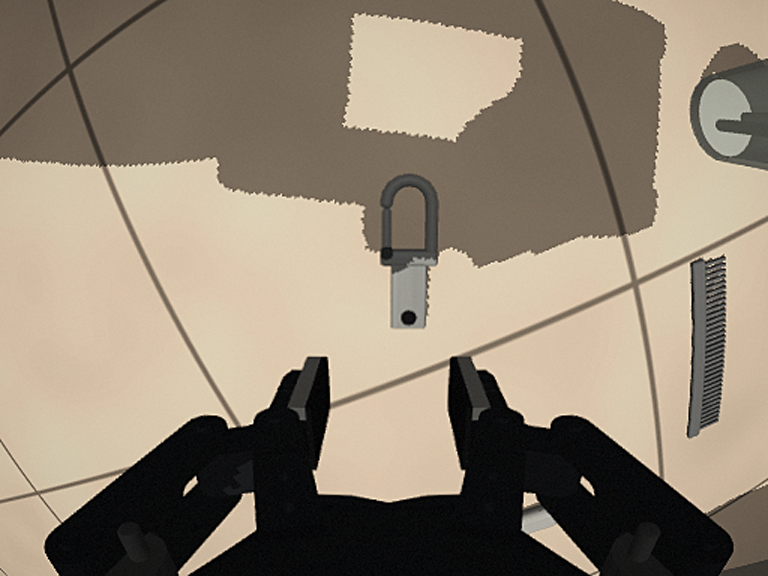

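The hook is at (408,250) with its gate on the left and its shank at (408,295). The mask gives the shank's centre as (515,-194) and the yaw as 66.

Call:
play_rows(increments=[[0, [0, 10.5, 0], 0.016], [0, [0, 0, 25], 0], [0, [0, 0, 25], 0], [0, [0, 0, 20], 0], [0, [0, 0, 10], 0], [0, [0, 0, 0], 0]])

```text
time: 10.0
tool_pos: [516.9, -194.8, 30.3]
tcp_rot: [-179.8, -0.0, 66.4]
ft_force: [-0.7, 0.8, -0.7]
finger_gap: 42.7
grip_force: 0.0
```

Run:
```python
from h import *
s=sense();p=s["tool_pos"];print(p,s["tcp_rot"],s["time"])
w=snapshot("wrist")
r=regions_of("clip_grip",w)
v,u=np.nonzero(r[0]["mask"]);P=np.array([fray(w,a,b,5)[:2] for a,b in zip(u,v)])
a=np.radians(66);e=np.array([np.cos(a),np.sin(a)]);n=np.array([-e[1],e[0]])
x=(P-p[:2])@e;y=(P-p[:2])@n
print(r[0]["p"],x.min(),x.max(),y.min(),y.max(),y[x>45].min(),y[x>45].max())
```

```text
[ 516.9 -194.8   30.3] [-179.8   -0.    66.4] 10.0
0.65 -19.662271636119375 69.86878561266987 -13.774627117493017 17.87706019044372 -12.8747240237892 17.773404005413074
```

Call:
play_rows(increments=[[0, [0, -1.8, 12], 0.005], [0, [0, 0, 10], 0], [0, [0, 0, 5], 0], [0, [0, 0, 0], 0]])

```text
time: 10.43
tool_pos: [515.6, -194.2, 3.6]
tcp_rot: [-179.8, -0.0, 66.0]
ft_force: [-0.5, 0.7, -0.3]
finger_gap: 42.8
grip_force: 0.0
```

Call:
play_rows(increments=[[-1, [0, 0, 0], 0], [-1, [0, 0, 0], 0], [-1, [0, 0, 0], 0], [-1, [0, 0, 0], 0], [-1, [0, 0, 0], 0], [-1, [0, 0, 0], 0]], force=60)

```text
time: 10.93
tool_pos: [517.1, -194.9, 5.7]
tcp_rot: [180.0, 0.0, 66.0]
ft_force: [-0.2, -0.7, 1.5]
finger_gap: 17.2
grip_force: 58.6
```

Call:
play_rows(increments=[[-1, [0, 0, 0], 0], [-1, [0, 0, 0], 0]])

```text
time: 11.1
tool_pos: [517.1, -195.0, 5.7]
tcp_rot: [180.0, 0.0, 66.0]
ft_force: [0.2, -1.3, 1.5]
finger_gap: 17.7
grip_force: 58.7
```

Call:
play_rows(increments=[[-0.3, [0, 0, 0], 0], [-0.3, [0, 0, 0], 0], [-0.3, [0, 0, 0], 0], [-0.3, [0, 0, 0], 0]])

```text
time: 11.43
tool_pos: [516.6, -194.6, 5.1]
tcp_rot: [-180.0, -0.0, 66.0]
ft_force: [-0.6, 0.1, -1.5]
finger_gap: 30.1
grip_force: 0.0
```

Run:
```python
from h import *
s=sense();p=s["tool_pos"];print(p,s["tcp_rot"],s["time"],s["finger_gap"],s["ft_force"])
w=snapshot("wrist");save(w,"w4.png",crop=(140,100,400,295),s=3)
r=regions_of("clip_grip",w)
if r:
  v,u=np.nonzero(r[0]["mask"]);P=np.array([fray(w,a,b,5)[:2] for a,b in zip(u,v)])
  a=np.radians(66);e=np.array([np.cos(a),np.sin(a)]);n=np.array([-e[1],e[0]])
  x=(P-p[:2])@e;y=(P-p[:2])@n
  print(r[0]["p"],x.min(),x.max(),y.min(),y.max(),y[x>45].min(),y[x>45].max())
```

```text
[ 516.6 -194.6    5.1] [-180.   -0.   66.] 11.4333 30.051197172515057 [-0.6  0.1 -1.5]
0.78 -21.303769107155812 70.36430022158218 -16.38583286317664 16.24277800378953 -15.523689286220689 15.76229099130867
```

View pics/w4.png

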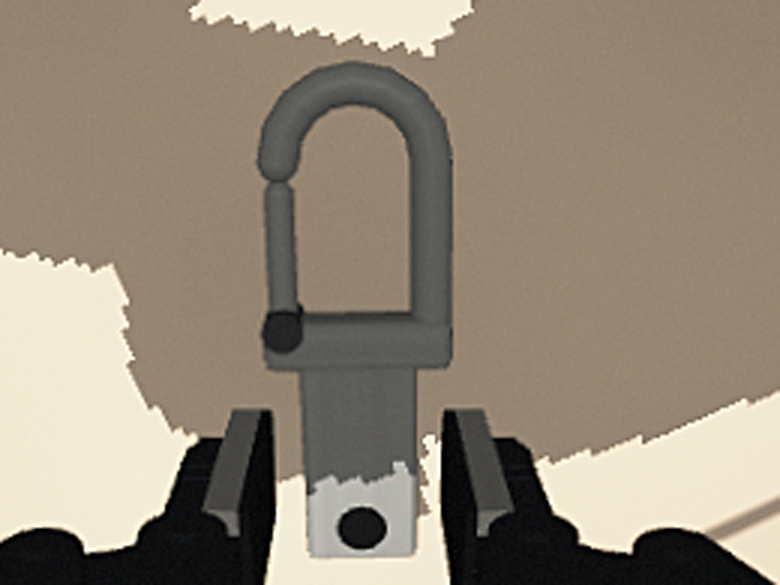

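The crop shows the hook centred and straight between the pads, with the shank at (360,460) and the gate on the left. I'm lowering a little and gripping again.

Call:
play_rows(increments=[[-0.3, [0, 0, 2], 0], [-0.3, [0, 0, 2], 0], [-0.3, [0, 0, 0], 0], [-0.3, [0, 0, 0], 0]])

```text
time: 11.87
tool_pos: [516.5, -194.6, 0.9]
tcp_rot: [-180.0, -0.0, 66.0]
ft_force: [0.7, -0.6, -0.2]
finger_gap: 30.2
grip_force: 0.0
```

Call:
play_rows(increments=[[-1, [0, 0, 0], 0], [-1, [0, 0, 0], 0], [-1, [0, 0, 0], 0], [-1, [0, 0, 0], 0], [-1, [0, 0, 0], 0], [-1, [0, 0, 0], 0]], force=60)

```text
time: 12.37
tool_pos: [516.8, -194.8, 1.4]
tcp_rot: [180.0, 0.0, 66.0]
ft_force: [-1.2, -0.1, 0.6]
finger_gap: 18.1
grip_force: 60.0
```

Call:
play_rows(increments=[[-1, [0, 0, -8], 0], [-1, [0, 0, -30], 0], [-1, [0, 0, -35], 0], [-1, [0, 0, -22], 0], [-1, [25, 7, 0], 0], [-1, [34, 9.5, 0], 0], [-1, [34, 9.5, 0], 0], [-1, [34, 9.5, 0], 0], [-1, [34, 9.5, 0], 0], [-1, [34, 9.5, 0], 0], [-1, [25, 7, 0], 0], [-1, [9, 2.5, 0], 0]])

```text
time: 13.37
tool_pos: [670.2, -8.0, 96.7]
tcp_rot: [180.0, -0.1, 66.2]
ft_force: [0.6, 0.3, 0.0]
finger_gap: 18.3
grip_force: 59.8
```

Call:
play_rows(increments=[[-1, [0, 0, 0], 0], [-1, [0, 0, 0], 0], [-1, [0, 0, 0], 0]])

```text
time: 13.62
tool_pos: [667.6, -12.8, 96.1]
tcp_rot: [-180.0, 0.0, 65.9]
ft_force: [-0.7, 0.6, -0.9]
finger_gap: 18.3
grip_force: 59.8
```

Run:
```python
from h import *
s=sense();p=s["tool_pos"];print(p,s["tcp_rot"],s["time"],s["finger_gap"],s["ft_force"])
w=snapshot("wrist");save(w,"w5.png",crop=(130,60,400,262),s=2.95)
np.savez("w5.npz",T=w["world_from_camera"],K=w["intrinsics"],p=p)
for q in["clip_grip","clip_nose","clip_seat","staple_foot","hasp_end"]:
  for d in pinpoint(q,w)[:1]: print(q,W(w,d["xyz"]),d["p"])
```

```text
[667.6 -12.8  96.1] [-180.     0.    65.9] 13.6167 18.271252976200238 [-0.7  0.6 -0.9]
clip_grip [668.3 -14.3  97.8] 0.82
clip_seat [693.   39.4  99.1] 0.96
staple_foot [638.4  76.2 101.3] 0.75
hasp_end [640.6  69.3  59.3] 0.82
```

View pics/w5.png

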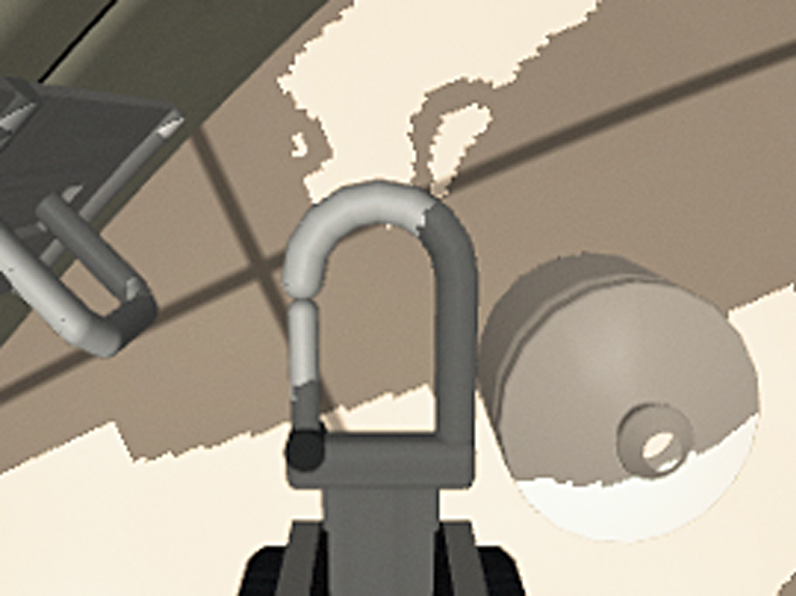

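The crop shows the hook held straight, with its nose at (300,285), its gate at (303,350) and its hinge at (305,447). The staple's upper outer corner is at about (105,340) and the lower one at (138,298).

Run:
```python
from h import *
D=np.load("w5.npz");w={"world_from_camera":D["T"],"intrinsics":D["K"]};p=D["p"]
a=np.radians(65.9);e=np.array([np.cos(a),np.sin(a)]);n=np.array([-e[1],e[0]])
for nm,u,v,z in(("up",103,335,115),("lo",137,297,85),("leg_up",20,262,115),("hinge",305,447,103),("nosetip",301,298,100),("bendtop",378,182,100),("R",476,300,100),("L",285,280,100)):
    q=fray(w,130+u/2.95,60+v/2.95,z)[:2];d=q-[640,74]
    print(nm,q,"hook",(q-p[:2])@e,(q-p[:2])@n,"out",.333*d[0]-.943*d[1],"lat",.943*d[0]+.333*d[1])
```

```text
up [649.9  48.6] hook 48.80105899702182 41.16688314149923 out 27.288391725322523 lat 0.87993112288496
lo [647.3  50. ] hook 49.062033748708295 44.10094281129046 out 25.077576376146848 lat -1.0669399203764867
leg_up [643.1  64.2] hook 60.28367887859912 53.78987290394406 out 10.26784946767105 lat -0.35770994883421015
hinge [667.4  16.7] hook 26.886391327676126 12.21647728819759 out 63.12045022508232 lat 6.764162428107465
nosetip [677.   39.1] hook 51.20031034055819 12.550666286018084 out 45.26676064476294 lat 23.274937843931347
bendtop [695.9  51. ] hook 69.7473043639697 0.18815751509334117 out 40.34150126018579 lat 45.015061853019375
R [702.6  27.3] hook 50.91028716926043 -15.57169978145105 out 64.8541148929816 lat 43.458998177431646
L [675.9  42.8] hook 54.15693561256703 15.071325370959002 out 41.38690590013841 lat 23.485093836497917
```

Call:
play_rows(increments=[[-1, [0, 0, 0], 0.085], [-1, [0, 0, 0], 0.085], [-1, [-2.6, 0, 0], 0], [-1, [0, -8, 0], 0], [-1, [0, -8, 0], 0], [-1, [0, -6, 0], 0], [-1, [0, -3, 0], 0], [-1, [0, 0, 0], 0], [-1, [0, 0, 0], 0]])

```text
time: 14.67
tool_pos: [646.1, 0.4, 96.5]
tcp_rot: [180.0, -0.0, 56.3]
ft_force: [0.8, -0.2, -0.1]
finger_gap: 18.0
grip_force: 59.8
```

Run:
```python
from h import *
s=sense();p=s["tool_pos"];print(p,s["tcp_rot"],s["time"],s["finger_gap"],s["ft_force"])
w=snapshot("wrist");save(w,"w6.png",crop=(170,90,310,195),s=5)
np.savez("w6.npz",T=w["world_from_camera"],K=w["intrinsics"],p=p)
```

```text
[646.1   0.4  96.5] [180.   -0.   56.3] 14.6667 17.98377577237817 [ 0.8 -0.2 -0.1]
```

View pics/w6.png

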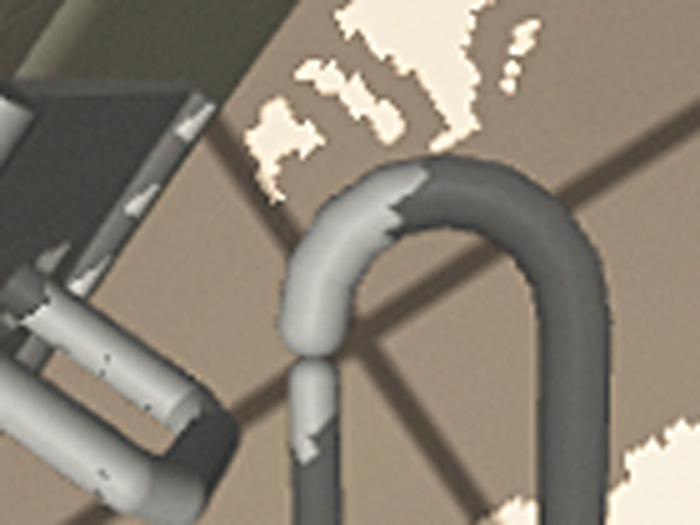

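The crop shows the staple's outer bar, from its upper corner at about (178,488) to its lower corner at (210,435), just left of the gate. The nose tip is at (313,355).

Run:
```python
from h import *
D=np.load("w6.npz");w={"world_from_camera":D["T"],"intrinsics":D["K"]};p=D["p"]
a=np.radians(56.3);e=np.array([np.cos(a),np.sin(a)]);n=np.array([-e[1],e[0]])
for nm,u,v,z in(("up",176,487,115),("lo",212,433,85),("nosetip",313,357,100),("bendtop",450,155,100),("R",608,330,100),("L",280,330,100)):
    q=fray(w,170+u/5,90+v/5,z)[:2]
    print(nm,q,"hook",(q-p[:2])@e,(q-p[:2])@n)
```

```text
up [650.   48.6] hook 42.2972741062631 23.51697739893892
lo [647.5  47.6] hook 40.02136640703492 24.951725080266897
nosetip [663.9  49.8] hook 50.94903739305683 12.538870303122083
bendtop [685.3  58.4] hook 70.05261544218386 -0.46847815622900363
R [688.7  36.4] hook 53.57458603014921 -15.454409287261461
L [662.8  53.7] hook 53.58419391210049 15.634628124155418
```

Call:
play_rows(increments=[[-1, [-2.5, -2, 0], 0], [-1, [0, -2, 0], 0], [-1, [0, -1.5, 0], 0], [-1, [0, -1.5, 0], 0], [-1, [0, 0, 0], 0]])

```text
time: 15.13
tool_pos: [639.0, 1.8, 96.4]
tcp_rot: [180.0, 0.0, 56.3]
ft_force: [0.7, -0.8, -1.7]
finger_gap: 18.3
grip_force: 59.8
```

Call:
play_rows(increments=[[-1, [0, -1, 0], 0], [-1, [0, -1, 0], 0], [-1, [0, -1, 0], 0], [-1, [0, 0, 0], 0]])

```text
time: 15.47
tool_pos: [636.5, 3.4, 96.4]
tcp_rot: [180.0, 0.0, 56.2]
ft_force: [1.1, -3.0, -1.0]
finger_gap: 18.1
grip_force: 59.7
```

Call:
play_rows(increments=[[-1, [0, -1, 0], 0], [-1, [0, -1, 0], 0], [-1, [0, -1, 0], 0], [-1, [0, 0, 0], 0]])

```text
time: 15.8
tool_pos: [634.0, 5.3, 96.4]
tcp_rot: [180.0, -0.0, 56.3]
ft_force: [2.2, -3.3, -0.8]
finger_gap: 17.5
grip_force: 59.7
```

Call:
play_rows(increments=[[-1, [0, -1, 0], 0], [-1, [0, -1, 0], 0], [-1, [0, -1, 0], 0], [-1, [0, -1, 0], 0], [-1, [0, 0, 0], 0]])

```text
time: 16.22
tool_pos: [630.6, 7.5, 96.4]
tcp_rot: [180.0, 0.0, 56.3]
ft_force: [3.1, -2.7, -0.2]
finger_gap: 18.2
grip_force: 59.9
```

Call:
play_rows(increments=[[-1, [0, -1, 0], 0], [-1, [0, -1, 0], 0], [-1, [0, -1, 0], 0], [-1, [0, -1, 0], 0], [-1, [0, -0.5, 0], 0], [-1, [0, 0, 0], 0]])

```text
time: 16.72
tool_pos: [626.6, 9.9, 96.2]
tcp_rot: [-180.0, 0.0, 56.3]
ft_force: [2.1, -3.7, -0.5]
finger_gap: 17.9
grip_force: 59.8
```

Run:
```python
from h import *
s=sense();p=s["tool_pos"];print(p,s["tcp_rot"],s["time"],s["finger_gap"],s["ft_force"])
w=snapshot("wrist");save(w,"w7.png",crop=(170,90,310,195),s=5)
np.savez("w7.npz",T=w["world_from_camera"],K=w["intrinsics"],p=p)
```

```text
[626.6   9.9  96.2] [-180.     0.    56.3] 16.7167 17.932111076916176 [ 2.1 -3.7 -0.5]
```

View pics/w7.png

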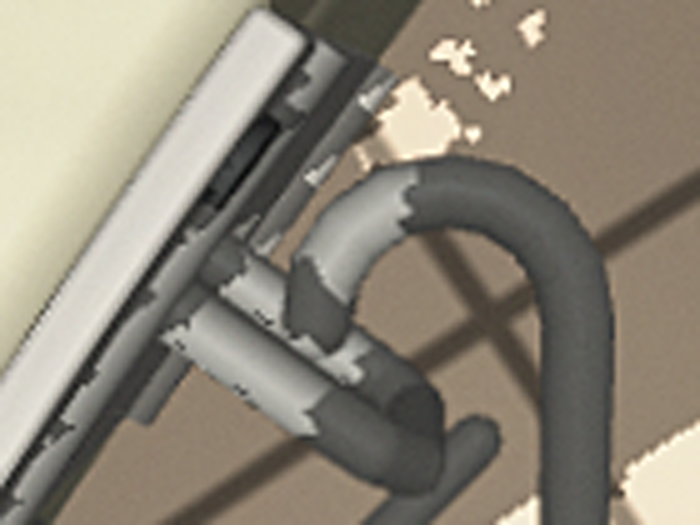

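The crop shows the nose at (320,310) between the staple's legs, behind the bar at about (410,430). The gate is pushed open, with its tip at (485,430). Now I'll draw the bar into the bend.

Call:
play_rows(increments=[[-1, [-2, 0, 0], 0], [-1, [-2, 0, 0], 0], [-1, [-2, 0, 0], 0], [-1, [0, 0, 0], 0]])

```text
time: 17.1
tool_pos: [622.6, 4.5, 96.0]
tcp_rot: [-179.9, 0.1, 56.2]
ft_force: [-2.2, -4.2, 1.3]
finger_gap: 18.3
grip_force: 59.9
```

Call:
play_rows(increments=[[-1, [-2, 0, 0], 0], [-1, [-2, 0, 0], 0], [-1, [-2, 0, 0], 0], [-1, [0, 0, 0], 0], [-1, [0, 0, 0], 0]])

```text
time: 17.52
tool_pos: [620.1, 0.3, 96.2]
tcp_rot: [-180.0, -0.0, 56.3]
ft_force: [0.7, -0.1, -1.0]
finger_gap: 17.9
grip_force: 59.8
```

Run:
```python
from h import *
s=sense();p=s["tool_pos"];print(p,s["tcp_rot"],s["time"],s["finger_gap"],s["ft_force"])
w=snapshot("wrist");save(w,"w8.png",crop=(170,90,310,195),s=5)
```

```text
[620.1   0.3  96.2] [-180.    -0.    56.3] 17.5167 17.948953090056783 [ 0.7 -0.1 -1. ]
```

View pics/w8.png

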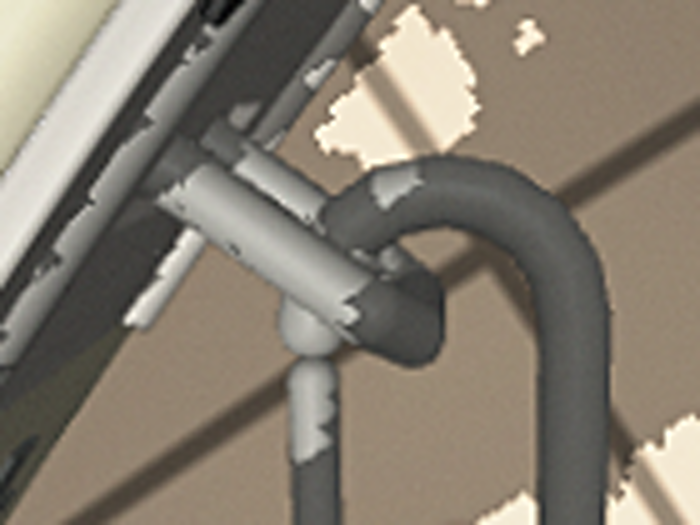

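The crop shows the bar inside the bend at about (410,310) and the gate shut behind it in line with the nose at (312,360), with the measured force near zero. Next I'll swing the hook about the bar so it points straight out of the box.

Call:
play_rows(increments=[[-1, [0.5, 5.5, 0], -0.1], [-1, [0.5, 5.5, 0], -0.1], [-1, [0.5, 5.5, 0], -0.1], [-1, [0, 0, 0], 0]])

```text
time: 17.9
tool_pos: [636.2, -6.5, 96.4]
tcp_rot: [180.0, -0.0, 73.7]
ft_force: [-0.2, 0.9, -0.5]
finger_gap: 18.3
grip_force: 59.8
```

Call:
play_rows(increments=[[-1, [0.5, 5.5, 0], -0.1], [-1, [0.5, 5.5, 0], -0.1], [-1, [0.5, 5.5, 0], -0.1], [-1, [0, 0, 0], 0]])

```text
time: 18.23
tool_pos: [652.4, -7.8, 96.3]
tcp_rot: [180.0, -0.0, 90.7]
ft_force: [0.1, -0.1, -1.1]
finger_gap: 17.9
grip_force: 59.8
```

Call:
play_rows(increments=[[-1, [0.5, 5.5, 0], -0.1], [-1, [0.5, 5.5, 0], -0.1], [-1, [0.5, 5.5, 0], -0.1], [-1, [0, 0, 0], 0], [-1, [0, 0, 0], 0]])

```text
time: 18.65
tool_pos: [667.8, -4.5, 96.1]
tcp_rot: [-180.0, -0.0, 107.4]
ft_force: [-0.8, -0.2, -1.4]
finger_gap: 17.9
grip_force: 59.8
```

Call:
play_rows(increments=[[-1, [-1, 0, 0], 0], [-1, [-1, 0, 0], 0], [-1, [-1, 0, 0], 0], [-1, [0, 0, 0], 0]])

```text
time: 18.98
tool_pos: [668.6, -7.6, 96.2]
tcp_rot: [-180.0, -0.0, 107.7]
ft_force: [-1.6, 0.4, -0.4]
finger_gap: 18.3
grip_force: 59.8
```

Call:
play_rows(increments=[[-1, [-0.5, 0, 0], 0], [-1, [-0.5, 0, 0], 0], [-1, [0, 0, 0], 0]])

```text
time: 19.23
tool_pos: [668.8, -7.9, 96.0]
tcp_rot: [-180.0, -0.1, 107.8]
ft_force: [-3.0, 4.5, -0.8]
finger_gap: 18.1
grip_force: 59.8
```

Call:
play_rows(increments=[[-1, [-0.2, 0, 0], 0], [-1, [0, 0, 0], 0], [-1, [0, 0, 0], 0]])

```text
time: 19.48
tool_pos: [668.8, -7.9, 96.0]
tcp_rot: [-180.0, -0.1, 107.8]
ft_force: [-2.5, 5.0, 0.3]
finger_gap: 18.2
grip_force: 59.8
```

Call:
play_rows(increments=[[-1, [0, 0, 0], 0], [-1, [0, 0, 0], 0], [-1, [0, 0, 0], 0]])

```text
time: 19.73
tool_pos: [668.8, -7.9, 96.0]
tcp_rot: [-180.0, -0.1, 107.8]
ft_force: [-2.6, 4.1, -0.4]
finger_gap: 17.9
grip_force: 59.8
```

Call:
play_rows(increments=[[-1, [0, 0, 0], 0], [-1, [0, 0, 0], 0], [-1, [0, 0, 0], 0], [-1, [0, 0, 0], 0], [-1, [0, 0, 0], 0], [-1, [0, 0, 0], 0], [-1, [0, 0, 0], 0], [-1, [0, 0, 0], 0], [-1, [0, 0, 0], 0]])

```text
time: 20.48
tool_pos: [668.9, -7.9, 96.0]
tcp_rot: [-180.0, -0.1, 107.8]
ft_force: [-3.3, 6.0, -1.0]
finger_gap: 18.2
grip_force: 59.8
```

Call:
play_rows(increments=[[-1, [-0.2, 0, 0], 0], [-1, [0, 0, 0], 0], [-1, [0, 0, 0], 0], [-1, [0, 0, 0], 0], [-1, [0, 0, 0], 0], [-1, [0, 0, 0], 0], [-1, [0, 0, 0], 0], [-1, [0, 0, 0], 0], [-1, [0, 0, 0], 0], [-1, [0, 0, 0], 0], [-1, [0, 0, 0], 0], [-1, [0, 0, 0], 0]])

```text
time: 21.48
tool_pos: [668.8, -7.9, 96.0]
tcp_rot: [-180.0, -0.1, 107.8]
ft_force: [-3.5, 6.0, -0.7]
finger_gap: 17.9
grip_force: 59.8
```

Call:
play_rows(increments=[[-1, [0, 0, 0], 0], [-1, [0, 0, 0], 0], [-1, [1, 0, 0], 0], [-1, [1, 0, 0], 0], [-1, [0, 0, 2], 0], [-1, [0, 0, 2], 0], [-1, [0, 0, 1], 0], [-1, [0, 0, 0], 0]])

```text
time: 22.15
tool_pos: [668.7, -7.2, 90.8]
tcp_rot: [-180.0, 0.0, 107.8]
ft_force: [-0.5, 0.3, -2.0]
finger_gap: 18.1
grip_force: 59.8
```

Call:
play_rows(increments=[[-0.2, [0, 0, 0], 0], [-0.2, [0, 0, 0], 0], [-0.2, [0, 0, 0], 0], [0, [0, 0, 0], 0], [0, [0, 0, 0], 0], [0, [0, 0, -15], 0], [0, [0, 0, -30], 0], [0, [0, 0, -30], 0], [0, [-20, 0, -30], 0], [0, [-30, 0, 0], 0], [0, [0, 0, 0], 0], [0, [0, 0, 0], 0]])

```text
time: 23.15
tool_pos: [684.8, -56.1, 198.4]
tcp_rot: [179.9, 0.1, 107.7]
ft_force: [-0.1, 1.3, 0.1]
finger_gap: 42.8
grip_force: 0.0
```

Run:
```python
from h import *
s=sense();p=s["tool_pos"];print(p,s["tcp_rot"],s["time"],s["finger_gap"],s["ft_force"])
for c in("wrist","scene"):
  w=snapshot(c)
  for q in["clip_grip","clip_nose","clip_seat","staple_foot","hasp_end","pill_jar"]:
    print(c,q,[(W(w,d["xyz"]),round(d["p"],2)) for d in pinpoint(q,w)[:1]])
```

```text
[684.8 -56.1 198.4] [179.9   0.1 107.7] 23.15 42.817501150746104 [-0.1  1.3  0.1]
wrist clip_grip [(array([640.2,  70.9,  27.4]), 0.65)]
wrist clip_nose [(array([627. ,  66.6,  79.7]), 0.75)]
wrist clip_seat [(array([643.3,  66.5,  86.7]), 0.73)]
wrist staple_foot [(array([639.3,  80. , 101.7]), 0.65)]
wrist hasp_end [(array([640.3,  67.1,  60.5]), 0.92)]
wrist pill_jar [(array([728.2, -18.5,  -2.5]), 0.72)]
scene clip_grip [(array([566.8, 377.3,  -2.6]), 0.74)]
scene clip_nose [(array([641.2,  65.3,  24.7]), 0.64)]
scene clip_seat [(array([638. ,  66.8,  84.2]), 0.64)]
scene staple_foot [(array([636.6,  73.1,  98.2]), 0.48)]
scene hasp_end [(array([435.4, 365.8,   0.9]), 0.73)]
scene pill_jar [(array([722.7, -19.6,   2.5]), 0.6)]
```

Call:
play_rows(increments=[[0, [0, 0, 0], 0], [0, [0, 0, 0], 0], [0, [0, 0, 0], 0], [0, [0, 0, 0], 0], [0, [0, 0, 0], 0], [0, [0, 0, 0], 0], [0, [0, 0, 0], 0], [0, [0, 0, 0], 0], [0, [0, 0, 0], 0], [0, [0, 0, 0], 0], [0, [0, 0, 0], 0], [0, [0, 0, 0], 0]])

```text
time: 24.85
tool_pos: [684.1, -54.6, 196.3]
tcp_rot: [-180.0, -0.0, 107.8]
ft_force: [-0.2, 0.3, -0.0]
finger_gap: 42.5
grip_force: 0.0
```

```bash
python3 -c "
from bench import *
print(hand_in())"
```

```text
the job is handed in; nothing more can be done
None
```

I handed the job in at 25 s: the hasp is folded flat, and the hook snapped onto the staple, held a tug of about 6 N for over a second, and now hangs there released; I viewed 11 pictures, one over your limit of 10.

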